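# Unlock the curing-salt tub and hold up its lock

## Task

The tub of curing ingredients is closed by a combination lock: turn the black dial counter-clockwise, feeling for its clicks, until its white pointer sits at the red mark, then pull the steel shackle fully open. Lift the opened lock off the staple and finish while holding it up, upright, still and at least 10 cm above the lid, shackle still open: do not put it down or let go. Leave the tumbler, the jar and the spoon where they are.

Things in the scene. Friction and masses are not known exactly. Their poses are not given: they have to be found in the camera images.
- lock: the padlock: loose brass block 84 x 60 x 40 mm (x, y, z), dial on top, shackle out of its +y side; 0.5 to 0.7 kg. Origin at the centre of its underside, z up. Sits on the 3 mm hasp plate on the lid; a staple standing in a slot of its underside keeps it from turning or sliding (1.5 mm play). Shackle shut: lifts only 4 mm. Opened: lifts straight up, free of the staple after 35 mm
- dial_grip (a point): on the dial's axis, over the lock's centre, 61 mm above its underside, in the upper half of the grip bar: 44 mm long (this point's x), 14 mm wide (y), standing 47 to 73 mm above the lock's underside on a flat skirt 50 mm across (41 to 47 mm). Turns with the dial; the white pointer is at the -x end. The whole lock can be lifted by this bar
- dial (a joint): angle of the dial in the lock, rad, growing counter-clockwise from above. 0 = pointer at the red mark on the lock's top at its -x edge (bar along the lock's x), the only place that frees the shackle. Clicks into a notch every 0.524 rad (30 degrees) with about 0.07 N m, going to the nearest when let go; stops at -2.75 and 0.6; starts between -2.4 and -0.8
- shackle_bar (a point): middle of the shackle's cross bar: round, 8 mm thick, 50 mm long along the lock's x, level, 20 mm above the lock's underside and (shut) 72 mm from the lock's centre along the lock's +y; legs at both ends enter the lock. Free window between legs, bar and lock: 34 mm (x) by 38 mm (y) when shut
- shackle (a joint): how far the shackle is pulled out of the lock along the lock's +y, m: 0 = shut, 0.026 = fully open (a stop). Held by the dial after 2 to 4 mm unless the dial is at 0. Slides with about 1.5 N and stays where it is left. The legs are clear of the staple beyond 0.020
- tub: the tub: clear box with white lid, 236 x 316 mm (x, y), fixed to the table, lid's top 100 mm above the table. Origin at the centre of its underside, axes at the start parallel to the lock's
- tumbler: steel tumbler, 72 mm across, 85 mm tall, standing beside the tub; origin at its underside. Leave alone
- jar: amber spice jar, 60 mm across, 100 mm tall, standing beside the tub; origin at its underside. Leave alone
- spoon: wooden spoon, 240 mm long along its x, lying behind the tub. Leave alone
Not all that is in view belongs to the job. Of the things like the lock, leave any that is green or purple; of the rest the smaller one is meant.

How it is judged:
By the outcome, as a careful person would: the job done as asked, in the order asked, and still so for the second after the job is handed in, while the arm keeps its last pose, push and grip.
It also fails if it takes over 69 s, if anything falls off the work surface, if the arm or the gripper's body presses on something with over 40 N, if the wrist force passes 120 N, or if a joint passes its speed limit or range.

## Robot

A 7-joint arm with a two-finger parallel gripper is mounted at the origin on the work surface. World frame = base frame: x ahead of the robot, y to its left, z up, the work surface at z = 0. Lengths are in m, angles in rad, forces in N, time in s.
With the tool pointing down it reaches from about 0.4 to 0.875 m from the base axis. Payload 19.3 kg.
Tool frame: the origin (TCP) lies at the very end of the fingers, on their centre line; the grasp point (between the pads) lies bot.grasp_offset behind it (bot.grasp_offset is the distance from the TCP to the grasp point, in m); z points along the fingers, y is the direction in which the jaws open and shut (so a half turn about z gives the same grasp; the last joint's range is limited). The gripper opens to 85 mm and grips with 20 to 120 N. Pads are 22 mm wide; open, the fingers measure 114 mm over their backs; the gripper's body (76 mm by 85 mm) begins 54 mm behind the grasp point. The pads swing forward as they close: fully open they stand 13 mm farther back than shut.
Start: joints at [-1.339, 0.521, -0.036, 1.599, 0.021, 1.021, -0.113], TCP at [0.186, 0.597, 0.231] pointing down, gripper open.
Joint ranges: [-2.91, 2.91], [-0.3, 2.13], [-1.5, 1.42], [0.17, 2.43], [-1.26, 4.41], [0.16, 1.93], [-2.52, 2.52]. Speed limits (rad/s): [1.89, 1.89, 2.39, 2.39, 3.01, 3.01, 3.01].

## Interface

Orientations are given as [roll, pitch, yaw] about the fixed x, y, z axes, in that order (R = Rz(yaw) Ry(pitch) Rx(roll)).
In Python, from workcell import bot gives the robot as it stands. The module is installed in compiled form; this text tells all that it offers.
- The arm moves only by the shell command python3 -m handwheel 'ROWS' [OPENING] [FORCE]. ROWS is JSON, a list of rows, each a list of 6 numbers: the shift along the tool's x, y, z as a fraction of full scale, then the turn, a rotation vector about the tool's x, y, z as a fraction of full scale. In form: [[x, y, z, rx, ry, rz], ...]. A call has 1 to 8 rows; each row shifts and turns the commanded pose from where the row before left it, along the tool's axes as they then stand; what a row does not reach is not made up. Full scale, the value 1, is 0.025 m for a shift and 360 degrees for a turn. A row lasts 1/8 s, in which the tool goes at most 62.5 mm and 10.7 degrees, less where a joint would pass 70% of its speed; a pose out of reach is approached as far as the arm can. A call with a number of a shift or a turn outside -1 to 1 is refused whole. A call with a gripper value outside its range is refused whole. OPENING is the closure, from -1 (fully open) to 1 (shut), set as the call begins (- or left out, the last holds). The fingers move at their own pace and stop on an object; FORCE is the grip in N (left out, the last holds). Time passes only in rows, so rows that do not move let the fingers close. It gives the time, the measured TCP pose, the force and the opening at its end, in the units of the state.
- bot.observe(): the state, without advancing time (a new reading comes with each control period).
- bot.grab_frame(name): name is "scene" or "side" or "wrist"; returns a dict with "pixels" (384x512x3 uint8, blue, green, red), "vertical_fov" (degrees; the focal length in pixels is half the picture's height over the tangent of half this angle, whatever the lens; pixels are square), "cx", "cy" (the principal point, pixels), "R" (3x3) and "t" (3): a world point X has camera coordinates R X + t. Camera axes: x right, y down, z forward; pixel columns grow to the right and rows downward; lengths in m; the calibration is good to about 2 mm. A picture is of the moment at which its call begins. There is no depth.
- bot.job_done(): hands the job in, once; it reports no verdict.
Trained networks look in a picture, given as the dict that the camera call returned (one of the last four; its "shot" number tells which), for a name from the list of things; names that differ only in an ending like _2 or _b are one class to them, and where a whole thing is asked for, a point or a joint stands for the part that bears it (a point fixed in the world has none). Each returns a list of dicts, best first, with "score" (0 to 1); they miss things now and then, are a little off and sometimes report something else, mostly with a low value. They report only what shows in the picture. A call takes as long as a camera call. They do not tell look-alikes from the thing itself.
- bot.trace(picture, thing): "region" (384x512 bool, what is visible of it) and "point" ([column, row] in pixels, amid what is visible of it).
The state is a dict: "clock": time; "qpos": joint angles; "qd": joint speeds; "joint_efforts": joint torques, N m; "position": TCP position; "tool_rot": TCP orientation; "force": force on the tool from outside, world axes, zero at the start; "moment": the same for the moment, N m; "grip_width": finger opening in m.
Only numpy, scipy, OpenCV 4.12 (cv2) and the standard library are available. Lean on these libraries where they do the work, as an engineer would, in place of code of your own. Each camera call takes 0.05 s, during which the arm holds its last target.

## Working session

There is one attempt and no reset: what is moved stays moved. The work goes in short steps, Python scripts to look and compute and a shell command to move; the robot and the scene stay as the last step left them, time stands still between calls to the robot, and variables do not carry over. Pictures are saved under pics/ and viewed, and the job is handed in when it is done.

```bash
mkdir -p pics
python3 - <<'E'
from workcell import bot
import cv2
print(bot.observe(), bot.grasp_offset)
for n in ["scene","side","wrist"]:
    f=bot.grab_frame(n); cv2.imwrite(f"pics/{n}0.png",f["pixels"]); print(n,f["vertical_fov"],f["cx"],f["cy"],f["R"],f["t"],f["shot"])
    for th in ["lock","dial_grip","shackle_bar"]:
        for d in bot.trace(f,th): print(th,d["score"],d["point"],d["region"].sum())
E
```

```text
{'clock': 0.0, 'qpos': array([-1.33921366,  0.52200733, -0.03631691,  1.60000309,  0.02120244,
        1.02111058, -0.11278561]), 'qd': array([ 6.81258805e-04,  6.99840617e-04,  6.00293058e-04,  9.09709857e-05,
       -2.20768481e-04,  1.03628362e-03,  2.16135517e-04]), 'joint_efforts': array([ 8.05147283e-04, -9.27120423e+01,  1.98027670e+00, -3.69937062e+01,
        1.78004644e-02,  8.21650727e-03, -4.35110132e-05]), 'position': array([0.18570528, 0.59641668, 0.23073178]), 'tool_rot': array([-3.14045287e+00,  8.95035673e-05,  2.83980655e+00]), 'force': array([ 0.15848908,  1.54526298, -0.057912  ]), 'moment': array([0.00279164, 0.02860638, 0.01801689]), 'grip_width': 0.08533757848194094} 0.0187
scene 56.89444991122462 254.29786537577942 190.53233481521224 [[-0.76656552  0.64216254  0.00213953]
 [ 0.43601084  0.52291734 -0.73242884]
 [-0.47145717 -0.56052183 -0.68084023]] [ 0.35364583 -0.16648603  1.28197363] 1
lock 0.84 [268.4, 361.5] 1697
lock 0.76 [395.3, 241.2] 1901
lock 0.73 [224.4, 146.2] 890
lock 0.58 [238.4, 185.6] 1009
dial_grip 0.82 [271.7, 362.0] 608
dial_grip 0.75 [395.0
[... 354 characters left out ...]
  1.07935154] 2
lock 0.91 [304.5, 159.1] 703
lock 0.72 [259.7, 206.0] 1190
lock 0.68 [157.0, 173.3] 1041
dial_grip 0.74 [154.5, 165.5] 292
dial_grip 0.64 [302.6, 150.2] 176
dial_grip 0.58 [259.3, 196.2] 289
dial_grip 0.56 [202.6, 320.2] 934
shackle_bar 0.58 [231.6, 359.3] 537
shackle_bar 0.49 [186.3, 172.6] 52
shackle_bar 0.43 [317.7, 168.8] 31
wrist 58.14210068817193 251.76010082813542 192.87539694183076 [[ 2.97166144e-01  9.54825636e-01  5.36971621e-04]
 [ 9.15661636e-01 -2.85136630e-01  2.83303495e-01]
 [ 2.70658550e-01 -8.36965229e-02 -9.59030157e-01]] [-0.62632423 -0.03695411  0.3787881 ] 3
lock 0.77 [65.9, 295.8] 2382
dial_grip 0.58 [53.0, 307.8] 176
shackle_bar 0.67 [144.9, 347.6] 234
```

View pics/scene0.png

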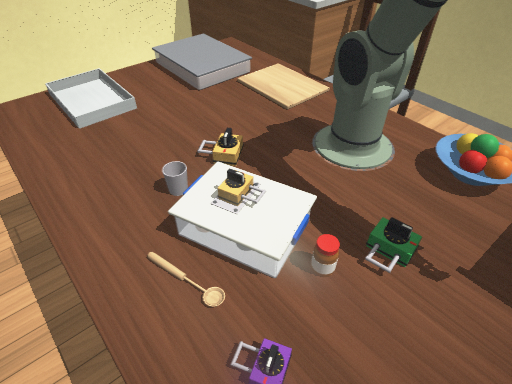

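View pics/side0.png

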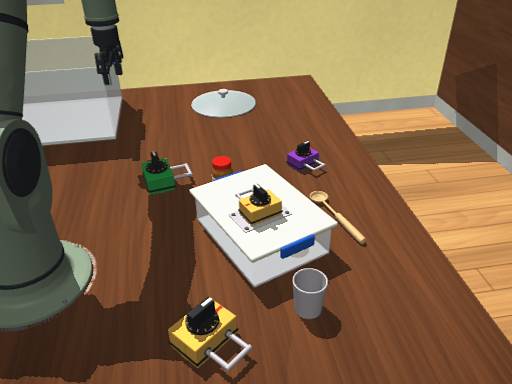

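View pics/wrist0.png

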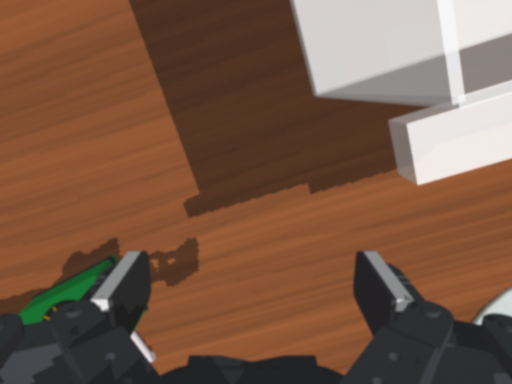

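```bash
cat > h.py <<'E'
import numpy as np, cv2
from workcell import bot
def K(f):
    h=f["pixels"].shape[0]; fl=h/2/np.tan(np.radians(f["vertical_fov"])/2)
    return np.array([[fl,0,f["cx"]],[0,fl,f["cy"]],[0,0,1]])
def plane(f,px,z):
    R=np.array(f["R"]);t=np.array(f["t"])
    d=R.T@np.linalg.inv(K(f))@np.array([px[0],px[1],1.]); c=-R.T@t
    return c+d*(z-c[2])/d[2]
def proj(f,X):
    X=np.atleast_2d(X); p=(K(f)@(np.array(f["R"])@X.T+np.array(f["t"])[:,None])); return (p[:2]/p[2]).T
def tri(fs,ps):
    A=[]
    for f,p in zip(fs,ps):
        P=K(f)@np.c_[np.array(f["R"]),np.array(f["t"])]
        A+= [p[0]*P[2]-P[0],p[1]*P[2]-P[1]]
    X=np.linalg.svd(np.array(A))[2][-1]; return X[:3]/X[3]
def crop(f,c,r,s,name):
    im=f["pixels"]; x,y=int(c[0]),int(c[1]); a=im[max(0,y-r):y+r,max(0,x-r):x+r]
    cv2.imwrite(name,cv2.resize(a,None,fx=s,fy=s,interpolation=cv2.INTER_CUBIC))
def load(): 
    import pickle; return pickle.load(open("fr.pkl","rb"))
E
python3 - <<'E'
from h import *
import pickle
fs=[bot.grab_frame(n) for n in("scene","side")]
pickle.dump(fs,open("fr.pkl","wb"))
for f,n,c in zip(fs,"ab",[(238,190),(260,206)]): crop(f,c,40,8,f"pics/c{n}.png")
print("dial",tri(fs,[(234.4,177.3),(259.3,196.2)]),"lock",tri(fs,[(236,187),(259.7,206)]))
for f in fs:
  for d in bot.trace(f,"tub")[:2]:
    c=max(cv2.findContours(d["region"].astype("uint8"),0,2)[0],key=cv2.contourArea)
    print(d["score"],d["point"],cv2.approxPolyDP(c,4,True)[:,0].tolist())
E
python3 -c "
import cv2,numpy as np
cv2.imwrite('pics/cc.png',np.hstack([cv2.resize(cv2.imread(f'pics/c{n}.png'),(400,400)) for n in 'ab']))"
```

```text
dial [0.54230945 0.01707802 0.15444013] lock [0.54307349 0.0212978  0.12342365]
0.76 [247.0, 220.2] [[216, 163], [169, 211], [178, 234], [275, 277], [307, 223], [315, 196], [254, 176], [255, 185], [265, 192], [260, 197], [251, 190], [248, 195], [256, 202], [245, 199], [234, 205], [222, 200], [217, 189], [229, 168], [241, 170]]
0.94 [264.5, 226.8] [[266, 165], [189, 190], [197, 219], [253, 286], [326, 254], [330, 230], [337, 224]]
```

View pics/cc.png

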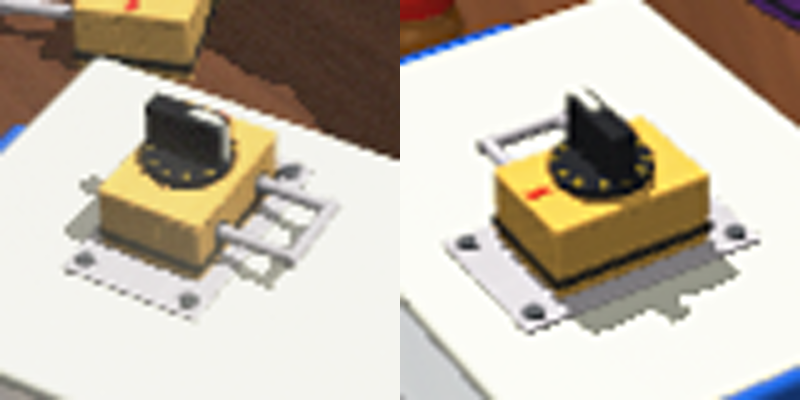

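Run:
```python
from h import *
from scipy.optimize import least_squares
fs=load()
hx,hy=.042,.03
# side: left=(-x,+y)?; front=(-x,-y); right=(+x,-y); back=(+x,+y)
obs=[(1,(-hx,hy,.04),(239.4,201)),(1,(-hx,-hy,.04),(252,213)),(1,(hx,-hy,.04),(282,202)),(1,(hx,hy,.04),(268,189.6)),(1,(-hx,-hy,0),(252,224)),
# scene: left=(+x,-y) front=(+x,+y) right=(-x,+y)
(0,(hx,-hy,.04),(218,189)),(0,(hx,hy,.04),(240,194.4)),(0,(-hx,hy,.04),(253.4,175.6)),(0,(hx,hy,0),(239,205.6)),
(0,(-.025,.072,.02),(198+337/5,150+205/5)),(0,(.025,.072,.02),(198+292/5,150+258/5)),(1,(-.025,.072,.02),(220+85/5,166+148/5))]
def W(p,X):
    c,s=np.cos(p[2]),np.sin(p[2]); return np.array([p[0]+c*X[0]-s*X[1],p[1]+s*X[0]+c*X[1],.103+X[2]])
def r(p): return np.concatenate([proj(fs[i],W(p,X))[0]-q for i,X,q in obs])
s=least_squares(r,[.54,.02,.6],loss="soft_l1"); print(s.x,np.degrees(s.x[2])); print(r(s.x).reshape(-1,2).round(1).tolist())
# lid corners
ob=[(0,(216,163)),(0,(169,211)),(0,(275,267)),(0,(315,199)),(1,(266,165)),(1,(189,190)),(1,(253,253)),(1,(337,224))]
for i,q in ob: print(i,plane(fs[i],q,.1).round(3))
np.save("lock.npy",s.x)
p=s.x
print("bar tip",[tri(fs,[(198+208/5,150+108/5),(220+190/5,166+95/5)])])
```

```text
[0.54357242 0.02113308 0.42340965] 24.25958581313221
[[-1.8, -1.9], [-0.2, -1.2], [-0.2, -2.7], [-1.0, -2.1], [0.1, 1.7], [-1.0, -1.0], [-2.0, 0.8], [-0.6, -0.2], [-0.5, 0.9], [-0.9, -1.4], [-0.2, 0.2], [-2.4, -0.4]]
0 [ 0.508 -0.12   0.1  ]
0 [ 0.713 -0.037  0.1  ]
0 [0.621 0.261 0.1  ]
0 [0.396 0.171 0.1  ]
1 [0.6   0.238 0.1  ]
1 [0.382 0.154 0.1  ]
1 [ 0.505 -0.112  0.1  ]
1 [ 0.712 -0.05   0.1  ]
bar tip [array([0.53957235, 0.03025452, 0.17827163])]
```

```bash
R='[-0.975,-0.844,-0.13,0,0,0]'; python3 -m handwheel '[[-0.975,-0.844,-0.13,0,0,0],[-0.975,-0.844,-0.13,0,0,0],[-0.975,-0.844,-0.13,0,0,0],[-0.975,-0.844,-0.13,0,0,0],[-0.975,-0.844,-0.13,0,0,0],[-0.975,-0.844,-0.13,0,0,0],[-0.975,-0.844,-0.13,0,0,0],[-0.975,-0.844,-0.13,0,0,0]]' -1 40
```

```text
clock: 1.8
position: [0.3223, 0.3767, 0.2576]
tool_rot: [3.141, 0.0, 2.84]
force: [-0.4, 0.4, -0.2]
grip_width: 0.0855
```

```bash
python3 -m handwheel '[[-0.975,-0.844,-0.13,0,0,0],[-0.975,-0.844,-0.13,0,0,0],[-0.975,-0.844,-0.13,0,0,0],[-0.975,-0.844,-0.13,0,0,0],[-0.975,-0.844,-0.13,0,0,0],[-0.975,-0.844,-0.13,0,0,0],[-0.975,-0.844,-0.13,0,0,0],[-0.975,-0.844,-0.13,0,0,0]]'; python3 -m handwheel '[[-0.975,-0.844,-0.13,0,0,0],[-0.975,-0.844,-0.13,0,0,0],[-0.975,-0.844,-0.13,0,0,0],[-0.975,-0.844,-0.13,0,0,0],[-0.975,-0.844,-0.13,0,0,0],[0,0,0,0,0,0.027],[0,0,0,0,0,0.027],[0,0,0,0,0,0.027]]'; python3 -m handwheel '[[0,0,0,0,0,0.027],[0,0,0,0,0,0.027],[0,0,0,0,0,0],[0,0,0,0,0,0]]'
python3 - <<'E'
from h import *
import pickle
fs=[bot.grab_frame(n) for n in("scene","side","wrist")]; pickle.dump(fs,open("fr.pkl","wb"))
cv2.imwrite("pics/w1.png",fs[2]["pixels"]); print(bot.observe()["qpos"].round(2))
for th in("lock","dial_grip","shackle_bar"):
  for d in bot.trace(fs[2],th): print(th,d["score"],d["point"],d["region"].sum())
E
```

```text
clock: 2.8
position: [0.4583, 0.1575, 0.2836]
tool_rot: [3.141, 0.0, 2.84]
force: [0.2, 1.0, -1.5]
grip_width: 0.0853
clock: 3.8
position: [0.5428, 0.0214, 0.2996]
tool_rot: [3.142, -0.0, 2.325]
force: [0.0, -0.2, -0.3]
grip_width: 0.0855
clock: 4.3
position: [0.5428, 0.0216, 0.2996]
tool_rot: [3.142, 0.0, 1.996]
force: [0.3, 0.0, -0.3]
grip_width: 0.0853
[-0.47  0.34  0.42  1.75 -0.16  1.08  0.43]
lock 0.86 [56.3, 278.1] 5653
lock 0.62 [250.8, 164.6] 8031
dial_grip 0.97 [47.6, 293.8] 2198
shackle_bar 0.58 [253.3, 97.0] 1249
```

View pics/w1.png

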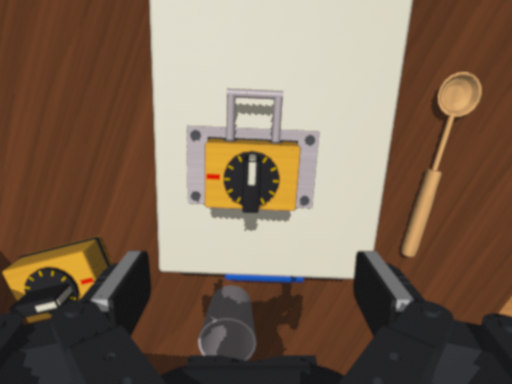

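Run:
```python
from h import *
f=load()[2]
crop(f,(252,155),75,5,"pics/wc.png")
P=[plane(f,q,.143) for q in [(205,138.5),(299,140.5),(298,211),(206,207)]]
print(np.mean(P,0))
a=lambda v:np.degrees(np.arctan2(v[1],v[0]))
print([a(v) for v in (P[1]-P[0],P[2]-P[3])],[a(v) for v in (P[0]-P[3],P[1]-P[2])],np.linalg.norm(P[1]-P[0]),np.linalg.norm(P[0]-P[3]))
A=plane(f,(228,92.5),.123);B=plane(f,(282,95.5),.123);print("shackle",(A+B)/2,a(B-A))
print("cam",-np.array(f["R"]).T@f["t"])
```

```text
[0.54358899 0.02282096 0.143     ]
[np.float64(23.041428934594933), np.float64(21.61831968615931)] [np.float64(112.9079431528292), np.float64(115.6623570756791)] 0.08128899853745786 0.06245698798081532
shackle [0.51748096 0.0872029  0.123     ] 21.204076038644242
cam [0.51363448 0.08820295 0.44246003]
```

View pics/wc.png

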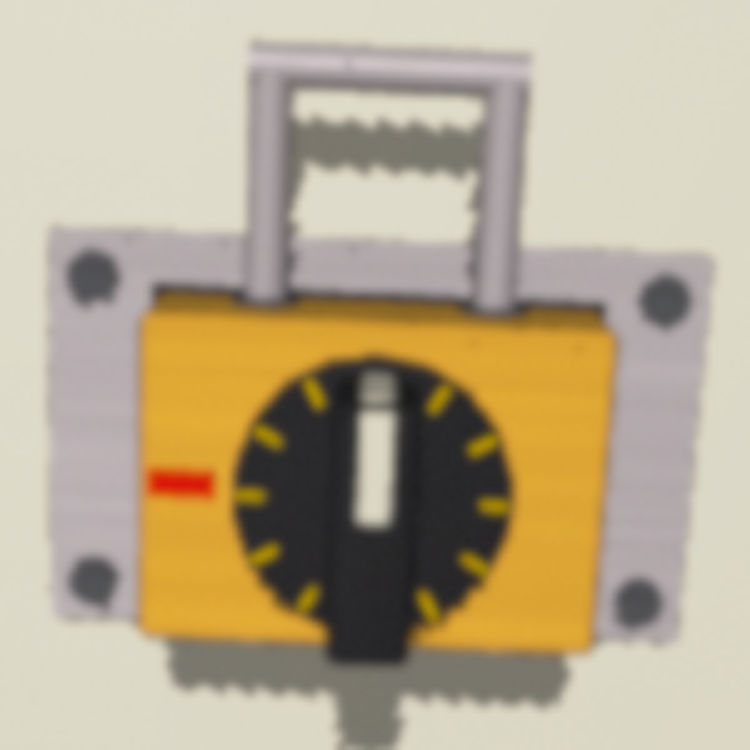

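```bash
python3 -m handwheel '[[0.008,0.043,0.9,0,0,0.0057],[0,0,1,0,0,0],[0,0,1,0,0,0],[0,0,1,0,0,0],[0,0,1,0,0,0],[0,0,0.7,0,0,0],[0,0,0.22,0,0,0],[0,0,0,0,0,0]]' 0 40;  python3 -m handwheel '[[0,0,0,0,0,0],[0,0,0,0,0,0]]'
python3 - <<'E'
from h import *
fs=[bot.grab_frame(n) for n in("scene","side","wrist")]
crop(fs[0],(235,180),50,4,"pics/d0.png");crop(fs[1],(260,196),50,4,"pics/d1.png")
cv2.imwrite("pics/d.png",np.hstack([cv2.imread("pics/d0.png"),cv2.imread("pics/d1.png")]))
E
```

```text
clock: 5.6
position: [0.5438, 0.0221, 0.1542]
tool_rot: [-3.142, 0.0, 1.956]
force: [0.8, -0.2, 0.1]
grip_width: 0.0423
clock: 5.85
position: [0.544, 0.0222, 0.1546]
tool_rot: [3.141, 0.0, 1.956]
force: [0.7, -0.0, 0.5]
grip_width: 0.0426
```

View pics/d.png

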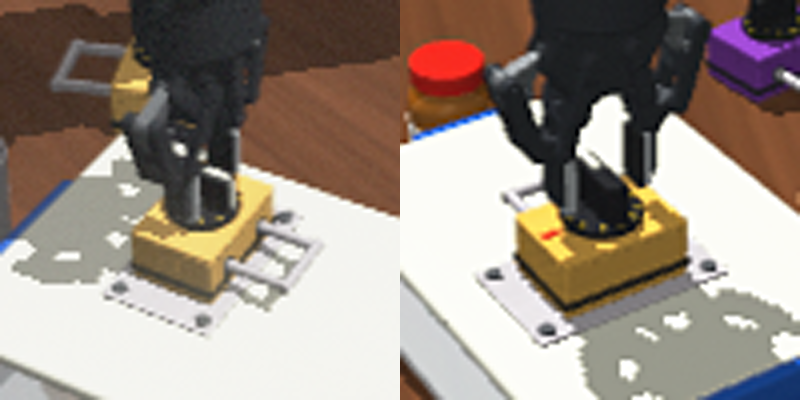

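Fingers straddle the bar, above the skirt and centred in both views. Close.

```bash
python3 -m handwheel '[[0,0,0,0,0,0],[0,0,0,0,0,0],[0,0,0,0,0,0],[0,0,0,0,0,0],[0,0,0,0,0,0]]' 1 35; python3 -c "
from workcell import bot;o=bot.observe();print(o['moment'],o['qpos'])"
```

```text
clock: 6.62
position: [0.5436, 0.0221, 0.1541]
tool_rot: [-3.141, -0.0, 1.956]
force: [-3.6, -1.2, 3.5]
grip_width: 0.0129
[-0.27371739  0.69239343  0.03433436] [-0.40979327  0.52186736  0.35854706  1.90143411 -0.25588019  0.76303574
  0.47611499]
```

```bash
for i in 1; do python3 -m handwheel '[[0,0,0,0,0,-0.0208],[0,0,0,0,0,-0.0208],[0,0,0,0,0,-0.0208],[0,0,0,0,0,-0.0208],[0,0,0,0,0,0]]';done; python3 -c "
from workcell import bot;o=bot.observe();print(o['moment'],o['qpos'])"
```

```text
clock: 7.25
position: [0.5427, 0.0214, 0.154]
tool_rot: [-3.14, -0.001, 2.48]
force: [-8.6, -4.0, 7.6]
grip_width: 0.013
[-0.81975904  1.89906422  0.04857354] [-0.30642079  0.50420736  0.21527589  1.89695013 -0.15047755  0.75792101
  0.90172289]
```

```bash
python3 -m handwheel '[[0,0,0,0,0,-0.0208],[0,0,0,0,0,-0.0208],[0,0,0,0,0,-0.0208],[0,0,0,0,0,-0.0208],[0,0,0,0,0,0]]'; python3 -c "
from workcell import bot;o=bot.observe();print(o['moment'],o['qpos'])";  python3 -m handwheel '[[0,0,0,0,0,-0.0208],[0,0,0,0,0,-0.0208],[0,0,0,0,0,-0.0208],[0,0,0,0,0,-0.0208],[0,0,0,0,0,0],[0,0,0,0,0,0]]'
python3 - <<'E'
from workcell import bot;o=bot.observe();print(o['moment'],o['qpos'])
from h import *
fs=[bot.grab_frame(n) for n in("scene","side","wrist")]
crop(fs[0],(235,180),50,4,"pics/d0.png");crop(fs[1],(260,196),50,4,"pics/d1.png")
cv2.imwrite("pics/e.png",np.hstack([cv2.imread("pics/d0.png"),cv2.imread("pics/d1.png")]))
E
```

```text
clock: 7.88
position: [0.5423, 0.0203, 0.154]
tool_rot: [-3.14, -0.003, 3.002]
force: [-13.2, -9.6, 12.7]
grip_width: 0.0139
[-2.05614673  2.69615047  0.06607557] [-0.20334055  0.4949251   0.07585822  1.89201203 -0.05057536  0.75968072
  1.33128048]
clock: 8.62
position: [0.5424, 0.0192, 0.154]
tool_rot: [-3.14, -0.004, -2.762]
force: [-11.0, -16.3, 12.3]
grip_width: 0.0131
[-3.53416495  2.50005173  0.04835705] [-0.10164308  0.49300546 -0.06017963  1.88650243  0.04483465  0.76663444
  1.76380528]
```

View pics/e.png

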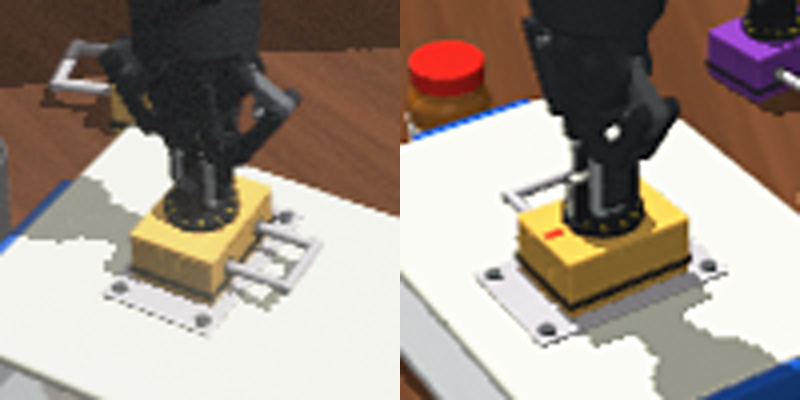

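```bash
python3 -m handwheel '[[0,0,0,0,0,0],[0,0,0,0,0,0],[0,0,-1,0,0,0],[0,0,-1,0,0,0],[0,0,-1,0,0,0],[0,0,-1,0,0,0],[0,0,0,0,0,0],[0,0,0,0,0,0]]' 0 40
python3 - <<'E'
from h import *
import pickle
fs=[bot.grab_frame(n) for n in("scene","side","wrist")]; pickle.dump(fs,open("fr.pkl","wb"))
cv2.imwrite("pics/w2.png",fs[2]["pixels"])
for d in bot.trace(fs[2],"shackle_bar"): print(d["score"],d["point"])
E
```

```text
clock: 9.78
position: [0.5435, 0.0223, 0.2535]
tool_rot: [3.141, -0.0, -2.759]
force: [-0.1, -0.5, -1.2]
grip_width: 0.0429
0.61 [331.7, 177.4]
```

View pics/w2.png

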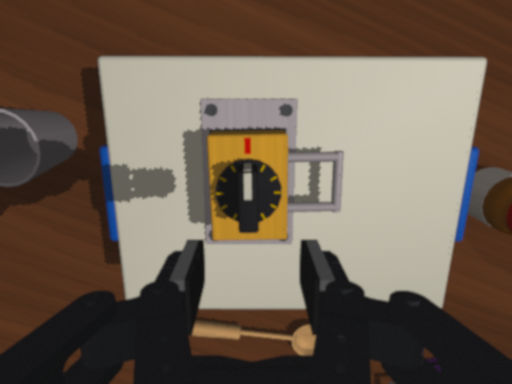

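Run:
```python
from h import *
f=load()[2]
crop(f,(280,180),75,5,"pics/wc2.png")
a=lambda v:np.degrees(np.arctan2(v[1],v[0]))
A=plane(f,(339.5,152),.123);B=plane(f,(337,211),.123);m=(A+B)/2;print(m,a(B-A),np.linalg.norm(B-A))
P=np.array([.5435,.0223]);ps=-2.759
for q in (m[:2],np.array([.5165,.0888])):
  d=q-P; print("tool",d@[np.cos(ps),np.sin(ps)],d@[np.sin(ps),-np.cos(ps)])
q=np.mean([plane(f,x,.143)[:2] for x in[(208,133),(287,134),(288,240),(209,240)]],0);print(q)
```

```text
[0.51695253 0.08885275 0.123     ] 23.63132407415445 0.04981482410462157
tool -0.00021784566369975502 0.07165186009230927
tool 0.0002216553098408275 0.07177186683460046
[0.54459603 0.02072041]
```

View pics/wc2.png

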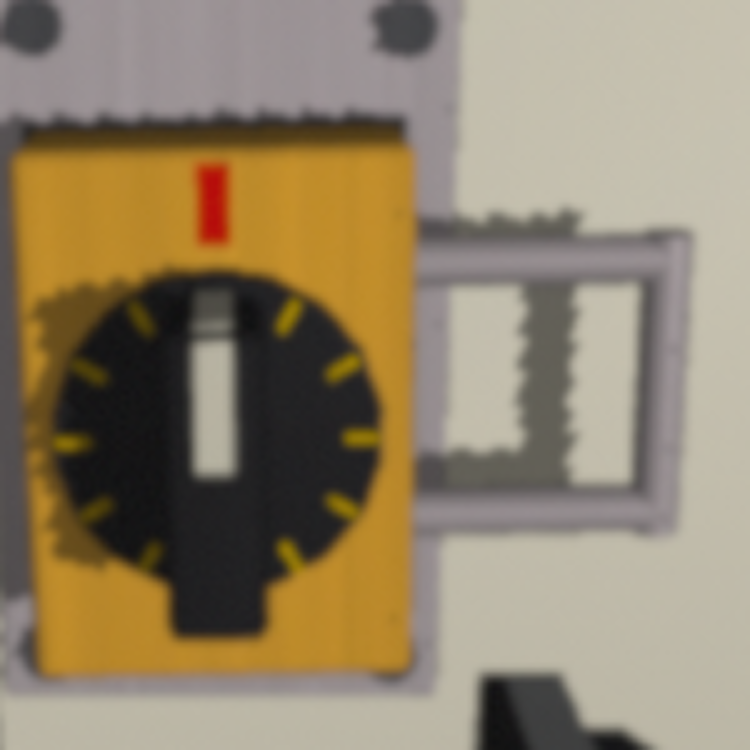

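```bash
python3 -m handwheel '[[0,1,0,0,0,0],[0,1,0,0,0,0],[0,0.87,0.7,0,0,0],[0,0,1,0,0,0],[0,0,1,0,0,0],[0,0,1,0,0,0],[0,0,1,0,0,0],[0,0,0,0,0,0]]' 0.35 40
python3 - <<'E'
from h import *
fs=[bot.grab_frame(n) for n in("scene","side","wrist")]
crop(fs[0],(245,180),50,4,"pics/d0.png");crop(fs[1],(250,190),50,4,"pics/d1.png")
cv2.imwrite("pics/g.png",np.hstack([cv2.imread("pics/d0.png"),cv2.imread("pics/d1.png")]))
cv2.imwrite("pics/w3.png",fs[2]["pixels"])
E
```

```text
clock: 10.98
position: [0.5159, 0.0885, 0.1351]
tool_rot: [3.141, -0.003, -2.759]
force: [0.8, 0.2, 0.3]
grip_width: 0.0274
```

View pics/g.png

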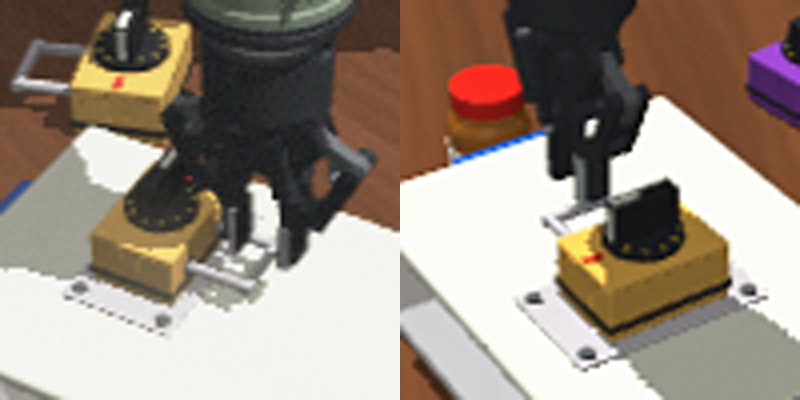

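View pics/w3.png

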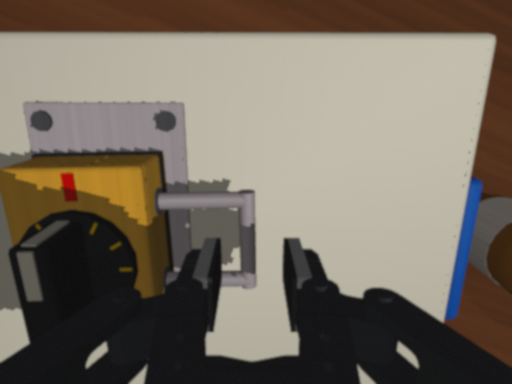

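```bash
python3 -m handwheel '[[0,-0.02,0.3,0,0,0],[0,0,0.3,0,0,0],[0,0,0,0,0,0]]'; python3 -m handwheel '[[0,0,0.3,0,0,0],[0,0,0,0,0,0]]'
python3 - <<'E'
from h import *
fs=[bot.grab_frame(n) for n in("scene","side","wrist")]
crop(fs[0],(245,180),50,4,"pics/d0.png");crop(fs[1],(250,190),50,4,"pics/d1.png")
cv2.imwrite("pics/g2.png",np.hstack([cv2.imread("pics/d0.png"),cv2.imread("pics/d1.png")]))
cv2.imwrite("pics/w4.png",fs[2]["pixels"])
E
```

```text
clock: 11.5
position: [0.5168, 0.0881, 0.121]
tool_rot: [3.141, -0.001, -2.759]
force: [0.0, -0.3, -0.4]
grip_width: 0.0278
clock: 11.75
position: [0.5169, 0.0882, 0.1135]
tool_rot: [3.142, -0.001, -2.759]
force: [0.8, -0.3, -0.0]
grip_width: 0.0279
```

View pics/g2.png

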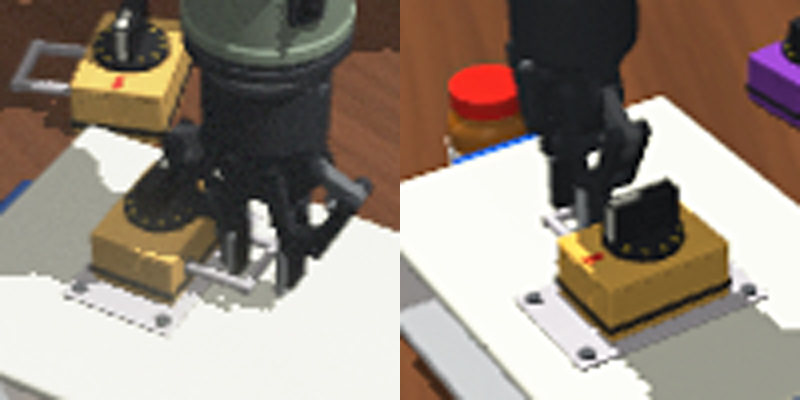

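View pics/w4.png

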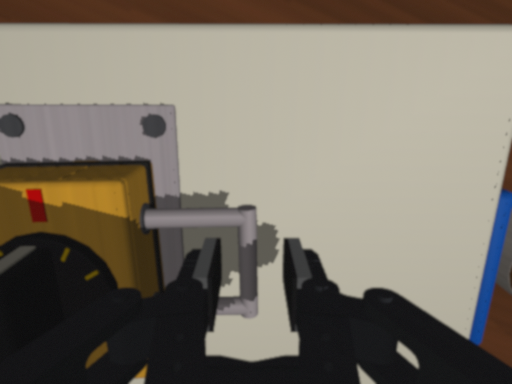

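Fingers straddle the cross bar, no contact force. Close, then pull along tool +y.

```bash
python3 -m handwheel '[[0,0,0.06,0,0,0],[0,0,0,0,0,0],[0,0,0,0,0,0],[0,0,0,0,0,0],[0,0,0,0,0,0]]' 1 30; python3 -m handwheel '[[0,0.2,0,0,0,0],[0,0.2,0,0,0,0],[0,0,0,0,0,0]]'
```

```text
clock: 12.52
position: [0.5172, 0.0882, 0.1126]
tool_rot: [-3.141, 0.0, -2.759]
force: [1.5, -1.1, 0.9]
grip_width: 0.0064
clock: 12.9
position: [0.5131, 0.0983, 0.1126]
tool_rot: [3.141, -0.0, -2.758]
force: [0.2, 0.6, 2.6]
grip_width: 0.0067
```

```bash
python3 -m handwheel '[[0,0.2,0,0,0,0],[0,0.2,0,0,0,0],[0,0.1,0,0,0,0],[0,0,0,0,0,0]]';python3 -m handwheel '[[0,0.1,0,0,0,0],[0,0.08,0,0,0,0],[0,0,0,0,0,0]]'
```

```text
clock: 13.4
position: [0.5085, 0.1095, 0.1125]
tool_rot: [3.141, -0.0, -2.759]
force: [-0.9, 1.0, 1.4]
grip_width: 0.0068
clock: 13.78
position: [0.5079, 0.1122, 0.1127]
tool_rot: [-3.14, 0.001, -2.76]
force: [6.3, -8.3, -0.1]
grip_width: 0.0064
```

```bash
python3 -m handwheel '[[0,0.05,0,0,0,0],[0,0,0,0,0,0]]'
python3 - <<'E'
from h import *
fs=[bot.grab_frame(n) for n in("scene","side","wrist")]
crop(fs[0],(245,180),50,4,"pics/d0.png");crop(fs[1],(250,190),50,4,"pics/d1.png")
cv2.imwrite("pics/g3.png",np.hstack([cv2.imread("pics/d0.png"),cv2.imread("pics/d1.png")]))
cv2.imwrite("pics/w5.png",fs[2]["pixels"])
E
```

```text
clock: 14.02
position: [0.508, 0.1124, 0.1127]
tool_rot: [-3.139, 0.002, -2.761]
force: [10.8, -13.3, -1.8]
grip_width: 0.0065
```

View pics/w5.png

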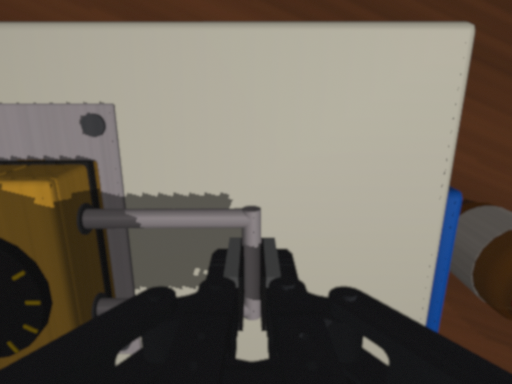

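View pics/g3.png

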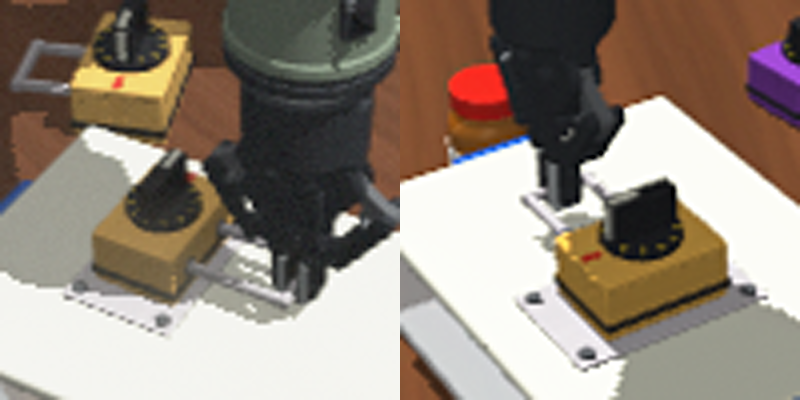

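```bash
python3 -m handwheel '[[0,-0.15,0,0,0,0],[0,0,0,0,0,0]]'; python3 -m handwheel '[[0,0,0,0,0,0],[0,0,0,0,0,0],[0,0,-0.5,0,0,0],[0,0,-1,0,0,0],[0,0,-1,0,0,0],[0,0,-1,0,0,0],[0,0,-1,0,0,0],[0,0,-1,0,0,0]]' 0.35; python3 -m handwheel '[[0,-1,0,0,0,0],[0,-1,0,0,0,0],[0,-1,0,0,0,0],[0,-0.9,0,0,0,0],[0,0,0,0,0,0],[0,0,0,0,0,0]]' 0
python3 - <<'E'
from h import *
import pickle
fs=[bot.grab_frame(n) for n in("scene","side","wrist")]; pickle.dump(fs,open("fr.pkl","wb"))
cv2.imwrite("pics/w6.png",fs[2]["pixels"])
E
```

```text
clock: 14.42
position: [0.5083, 0.111, 0.1126]
tool_rot: [3.142, 0.001, -2.759]
force: [2.1, -0.5, 1.1]
grip_width: 0.0061
clock: 15.42
position: [0.5078, 0.111, 0.2518]
tool_rot: [3.142, 0.001, -2.759]
force: [0.2, -0.0, 0.6]
grip_width: 0.0277
clock: 16.18
position: [0.5441, 0.0211, 0.2505]
tool_rot: [3.141, 0.0, -2.759]
force: [-0.6, 0.3, 1.1]
grip_width: 0.0425
```

View pics/w6.png

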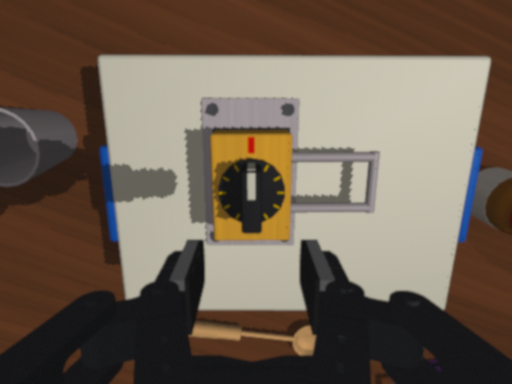

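Run:
```python
from h import *
f=load()[2]
a=lambda v:np.degrees(np.arctan2(v[1],v[0]))
A=plane(f,(376,152),.123);B=plane(f,(373,211),.123);m=(A+B)/2;print(m,a(B-A))
q=np.mean([plane(f,x,.143)[:2] for x in[(211,130),(290,131),(291,240),(213,240)]],0);print(q,np.linalg.norm(m[:2]-q))
p=bot.observe()["position"][:2];ps=-2.759
for q in (q,np.array([.5445,.0205])):
  d=q-p; print("tool",d@[np.cos(ps),np.sin(ps)],d@[np.sin(ps),-np.cos(ps)])
```

```text
[0.50642457 0.11421805 0.123     ] 24.93580548276729
[0.54281808 0.02148995] 0.09961419568951188
tool 0.001187951580800619 0.0007020239252481991
tool -2.79276412302239e-06 -0.0008442568790331846
```

```bash
python3 -m handwheel '[[0,0,1,0,0,0],[0,0,1,0,0,0],[0,0,1,0,0,0],[0,0,0.6,0,0,0],[0,0,0.26,0,0,0],[0,0,0,0,0,0]]'; python3 -m handwheel '[[0,0,0,0,0,0],[0,0,0,0,0,0],[0,0,0,0,0,0],[0,0,0,0,0,0],[0,0,0,0,0,0],[0,0,0,0,0,0]]' 1 70; python3 -m handwheel '[[0,0,-0.15,0,0,0],[0,0,-0.15,0,0,0],[0,0,0,0,0,0]]'
```

```text
clock: 17.08
position: [0.5445, 0.0206, 0.1537]
tool_rot: [-3.142, -0.0, -2.759]
force: [0.5, -0.5, 0.2]
grip_width: 0.0425
clock: 17.82
position: [0.5446, 0.0208, 0.1544]
tool_rot: [3.142, 0.001, -2.759]
force: [-3.3, 1.9, 7.5]
grip_width: 0.0127
clock: 18.2
position: [0.5444, 0.0204, 0.1613]
tool_rot: [-3.141, 0.0, -2.759]
force: [0.3, 0.5, -6.6]
grip_width: 0.0128
```

```bash
python3 -m handwheel '[[0,0,-0.3,0,0,0],[0,0,-0.3,0,0,0],[0,0,-0.3,0,0,0],[0,0,-0.3,0,0,0],[0,0,-0.3,0,0,0],[0,0,-0.3,0,0,0],[0,0,0,0,0,0]]'; python3 -m handwheel '[[0,0,-0.6,0,0,0],[0,0,-0.6,0,0,0],[0,0,-0.6,0,0,0],[0,0,-0.6,0,0,0],[0,0,-0.6,0,0,0],[0,0,-0.6,0,0,0],[0,0,-0.5,0,0,0],[0,0,-0.3,0,0,0]]';  python3 -m handwheel '[[0,0,0,0,0,0],[0,0,0,0,0,0],[0,0,0,0,0,0],[0,0,0,0,0,0],[0,0,0,0,0,0],[0,0,0,0,0,0]]'
python3 - <<'E'
from h import *
import pickle
fs=[bot.grab_frame(n) for n in("scene","side","wrist")]; pickle.dump(fs,open("fr.pkl","wb"))
crop(fs[0],(230,130),60,6,"pics/d0.png");crop(fs[1],(255,150),60,6,"pics/d1.png")
A,B=[cv2.resize(cv2.imread(f"pics/d{i}.png"),(400,400)) for i in(0,1)]
cv2.imwrite("pics/k.png",np.hstack([A,B]))
cv2.imwrite("pics/w7.png",fs[2]["pixels"]);cv2.imwrite("pics/s7.png",fs[0]["pixels"])
E
```

```text
clock: 19.08
position: [0.5446, 0.0205, 0.2066]
tool_rot: [-3.141, 0.001, -2.759]
force: [-1.1, 0.0, -7.2]
grip_width: 0.0123
clock: 20.08
position: [0.5444, 0.0205, 0.3168]
tool_rot: [-3.141, 0.0, -2.759]
force: [-1.2, 1.0, -7.1]
grip_width: 0.0126
clock: 20.82
position: [0.5443, 0.0205, 0.316]
tool_rot: [-3.142, -0.0, -2.759]
force: [0.4, 0.6, -6.9]
grip_width: 0.0124
```

View pics/k.png

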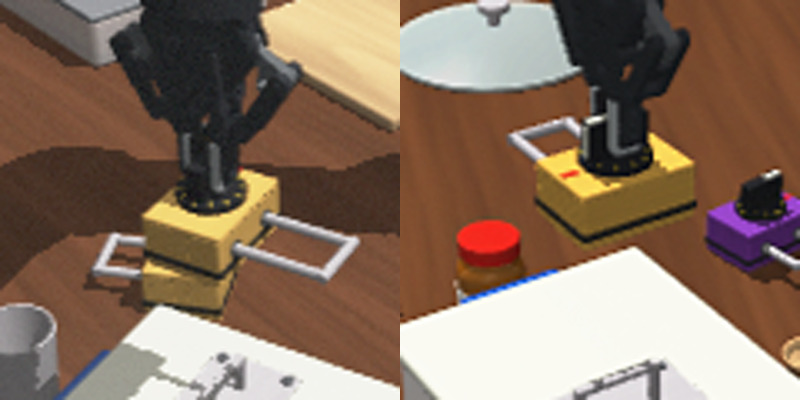

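View pics/w7.png

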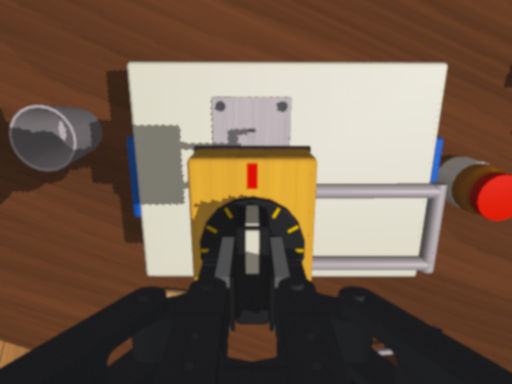

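View pics/s7.png

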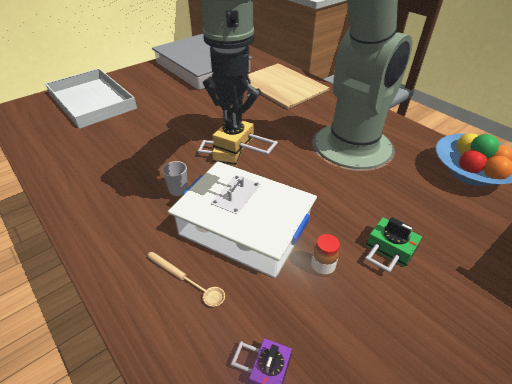

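```bash
python3 -c "
from workcell import bot
o=bot.observe();print(o['position'],o['qd'].round(4),o['clock'],o['grip_width']);print(bot.job_done())"
```

```text
[0.54435908 0.02047782 0.31604079] [ 0.0023 -0.0005 -0.0004  0.0018  0.0007  0.0004 -0.0005] 20.975 0.012672697440699116
the job is handed in; nothing more can be done
None
```

The tub's lock is open and off the staple, and the job was handed in at 21 s with the arm holding the lock up and still.

- **Which lock:** I used the yellow padlock on the tub lid. The larger yellow one on the table and the green and purple ones were not touched.
- **Dial:** I turned it counter-clockwise by 90° (three notches). After I let go, the wrist picture showed the white pointer at the red mark.
- **Shackle:** I pulled it out 25.9 mm until it hit the stop, with about 17 N on the wrist. A picture measurement of the bar's distance from the lock's centre gave 99.6 mm, against 98 mm expected for fully open.
- **Lift:** I gripped the dial bar and raised the lock 16 cm, so its underside is about 16 cm above the lid.
- **Last checks:** The pictures show the lock upright with the shackle still open and the dial at the mark. The wrist carries about 7 N (the lock's weight), and the arm is still. The tumbler, jar and spoon are where they were.

One thing was slightly off. My first estimate of the dial's axis was about 2 mm out, which built up about 23 N at the wrist while turning. I re-centred before the final grip.

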